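# Unload a tested power module from the clamshell test socket

### The arm

A 6-joint arm with a two-finger parallel gripper is mounted at the origin on a cart in front of the work surface, level with it; the furniture and walls round the work are solid. World frame = base frame: x ahead of the robot, y to its left, z up, the work surface at z = 0. Lengths are in mm, angles in rad, forces in N, time in s.
With the tool pointing down it reaches from about 350 to 875 mm from the base axis. Payload 4.2 kg.
Tool frame: the origin (TCP) lies midway between the tips of the shut fingers; the grasp point (between the pads) lies 19 mm behind it (tcp_to_grasp is the distance from the TCP to the grasp point, in mm); z points along the fingers, y is the line along which they close (so a half turn about z gives the same grasp; the last joint's range is limited). The gripper opens to 85 mm and grips with 20 to 120 N. Pads are 22 mm wide; open, the fingers measure 114 mm over their backs; the gripper's body (76 mm by 85 mm) begins 54 mm behind the grasp point. The pads swing forward as they close: fully open they stand 13 mm farther back than shut.
Start: joints at [1.36, 0.385, 0.008, 0, -1.194, -0.259], TCP at [282.909, 557.281, 231.312] pointing down, gripper open.
Joint ranges: [-3.14, 3.14], [-1.21, 2.06], [-1.07, 1.41], [-3.16, 2.05], [-2.99, -0.16], [-3.1, 3.1]. Speed limits (rad/s): [2.79, 2.79, 3.14, 3.14, 3.14, 3.14].

### API

Orientations are given as a unit quaternion [x, y, z, w].
In Python, from bench import read_state, get_image, job_done, tcp_to_grasp gives the robot as it stands.
- The arm moves only by the tool jog_arm, never from a script. Its argument "plan" is a list of rows, each a list of 3 entries, a list of its own where there are three numbers: the finger opening in mm, from 0 to 85.4, then the shift along the tool's x, y, z as a fraction of full scale, then the turn, a rotation vector about the tool's x, y, z as a fraction of full scale. A call has 1 to 10 rows; each row is the pose to reach, as a shift and turn from the pose commanded when the call began, along the tool's axes at that moment; what a row does not reach only later rows make up. Full scale, the value 1, is 0.1 m for a shift and 60 degrees for a turn. A row lasts 1/8 s, in which the tool goes at most 62.5 mm and 10.7 degrees, less where a joint would pass 70% of its speed; a pose out of reach is approached as far as the arm can. A call with a number of a shift or a turn outside -1 to 1 is refused whole. A call with a gripper value outside its range is refused whole. The fingers move at their own pace and stop on an object; the grip force is fixed at half the most. Time passes only in rows, so rows that repeat a pose let the fingers close. It gives the time, the measured TCP pose, the force, the opening and the grip force at its end, in the units of the state.
- read_state(): the state, without advancing time (a new reading comes with each control period).
- get_image(name): name is "scene" or "side" or "wrist"; returns a dict with "img" (480x640x3 uint8, red, green, blue), "range_z" (480x640 float32, mm along the optical axis (not along the pixel's ray), 0 where there is no reading), "intrinsics" (3x3 intrinsics, pixels), "extrinsics" (4x4, takes a point from camera to world coordinates); the wrist camera has in their place "tool_from_camera" (4x4, takes a point from camera to tool coordinates, whose origin is the TCP and whose axes are the flange's). Camera axes: x right, y down, z forward; pixel columns grow to the right and rows downward; lengths in mm; the calibration is good to about 2 mm. A picture is of the moment at which its call begins: read the wrist's pose just before it.
- job_done(): hands the job in; it is judged then, once.
The state is a dict: "clock": time; "joints": joint angles; "joint_vel": joint speeds; "joint_efforts": joint torques, N m; "position": TCP position; "ee_rot": TCP orientation; "contact_force": force on the tool from outside, world axes, zero at the start; "wrist_torque": the same for the moment, N m; "gripper_width": finger opening in mm; "grasp_force": force on a finger pad.
Only numpy, scipy, OpenCV 4.12 (cv2) and the standard library are available. Lean on these libraries where they do the work, as an engineer would, in place of code of your own. Each camera call takes 0.05 s, during which the arm holds its last target. There are 200 camera calls.

### The job

Unload the tested power module from the clamshell test socket: push the lid's snap tab inward and, keeping it pushed, raise the lid off its catch, then swing it fully back so that it stays open. After that take the module out of the nest and set it down upright and flat in any free cell of the divided tray; do not drop it, and leave the three modules already in the tray where they are.

Things in the scene. Friction and masses are not known exactly. Their poses are not given: they have to be found in the camera images.
- socket: Clamshell test socket, fixed: aluminium base plate 12 mm thick, x -74 to 70, y -75 to 75 mm from this origin (on the bench, under the nest centre). x points from the latch side to the hinge side, z up. Two hinge posts at x 47 to 65, |y| 37 to 51, 61 mm high. A steel catch for the tab's hook stands at the latch side: x -71 to -59, |y| < 20, top 42 mm above the bench.
- nest (a point): Centre of the nest floor, 16 mm above the bench; socket axes. The module stands here between low black guides, 6 to 7 mm high: end stops at x = +-30 mm, side guides at y = +-20 mm only where |x| is 18 to 27 mm, so that the middle of its long sides is free for fingers.
- lid (a joint): Lid angle (rad): 0 shut and latched, grows as the latch side rises, stop at 1.92. Grey open frame (94 x 92 x 8 mm, top 57 mm above the bench when shut) over the module. Stiff hinge, axis along socket y: 2 to 3 N upward at the tab raises it, and it stays at any angle where it is left. The hook is clear of its catch above about 0.08 rad; keep the tab pushed until then.
- lid_hinge (a point): Fixed point on the lid's hinge axis, midway between the posts: 56 mm from the nest centre along socket +x, 53 mm above the bench.
- tab (a joint): Inward travel of the snap tab (m): 0 at rest, 0.006 at its stop. It slides in the lid toward the hinge (socket +x with the lid shut) against springs, 2 N at rest to 4.5 N at the stop, and jumps back when let go. At rest its hook lies under the catch and the lid cannot rise; it must be in by at least 4 mm while the tab rises the first 10 mm.
- tab_press (a point): Centre of the outer face of the black snap tab, level with the hinge (53 mm up) when shut, 114.5 mm from its axis; moves with lid and tab; z up when shut, turns with the lid. Plate 44 mm wide (y), 7 mm below this point to 14 above; its top 5 mm is a finger lip standing out 5 mm, so a fingertip pushing inward meets the lip's edge or the face. Below hangs the hook: 14 mm wide, to z -19 mm, 4 mm out.
- module_mid (a point): Centre (half-way up) of the power module to unload: black potted body under aluminium fins, solid, 58 (x) x 37 (y) x 32 mm high, about 0.11 kg; z up, its long side x at first along socket x. Stands on the nest floor under the lid.
- tray_mid (a point): Centre of the inner floor of the black divided tray: fixed, 149 (x) x 210 (y) mm, floor 3 mm, dividers 11 mm and rim 14 mm above the bench, 3 mm thick. Six cells, each 70 (x) x 66 (y) mm inside, centres at x = -36.5 or 36.5 mm and y = -69, 0 or 69 mm from this point in its axes. Three hold modules, three are free.
- tested_a_mid (a point): Centre of one of three modules like the one in the socket (58 x 37 x 32 mm), standing in the tray; tells which cell is taken. Leave it alone.
- tested_b_mid (a point): Centre of one of three modules like the one in the socket (58 x 37 x 32 mm), standing in the tray; tells which cell is taken. Leave it alone.
- tested_c_mid (a point): Centre of one of three modules like the one in the socket (58 x 37 x 32 mm), standing in the tray; tells which cell is taken. Leave it alone.
Things that resemble listed ones, but are neither listed nor needed, are in the scene too. There is more than one size of the socket; the job needs the larger.

How it is judged (in metres and radians):
On the way:
1. the lid is swung up past 80 degrees with the module still in its nest (value of joint lid above 1.4 rad and distance between module_mid and nest below 0.026 m), for 0.1 s.
At the end, for the whole second after the job is handed in: The lid stands open past 80 degrees (1.4 rad), and the module stands at rest, upright within 4 degrees and with its underside on the tray's floor (within 3.5 mm), so wholly inside one cell and not on a divider (value of joint lid above 1.4 rad and x of module_mid in the frame of tray_mid between -0.075 and 0.075 m and y of module_mid in the frame of tray_mid between -0.105 and 0.105 m and z of module_mid in the frame of tray_mid below 0.0195 m and angle between module_mid's own z axis and vertical below 0.07 rad and linear speed of module below 0.02 m/s); the robot touches nothing.
It fails at once if a module already in the tray was moved by more than 20 mm (distance of any of tested_a_mid, tested_b_mid, tested_c_mid from where it was at the start of the episode above 0.02 m).
It fails at once if the module was dropped (falls freely faster than 0.8 m/s, which is a drop of more than about 3 cm) (linear speed of module above 0.8 m/s and contact force between the fingers and module below 0.2 N).
It also fails if it takes over 58 s, if anything falls off the work surface, if the arm or the gripper's body presses on something with over 40 N, if the wrist force passes 120 N, or if a joint passes its speed limit or range.

## Working session

There is one attempt and no reset: what is moved stays moved. The work goes in short steps, Python scripts to look and compute and a tool call to move; the robot and the scene stay as the last step left them, time stands still between calls to the robot, and variables do not carry over. Pictures are saved under pics/ and viewed, at most 10 in all, crops included, and the job is handed in when it is done.

Besides the shell and the picture viewer there is one more tool, called after "Emit:" as name(argument=value, ...) on one line, values as JSON. jog_arm: Moves the arm, as the interface text tells. Its arguments: {"type":"object","properties":{"plan":{"type":"array"}},"required":["plan"]}

```bash
mkdir -p pics; ls
python3 - <<'E'
from bench import *
import cv2,numpy as np,pickle
print(read_state(), tcp_to_grasp)
for n in("scene","side"):
    d=get_image(n); pickle.dump(d,open(n+'.pkl','wb')); cv2.imwrite(f'pics/{n}0.png',d['img'][:,:,::-1]); print(n,d['intrinsics'],d['extrinsics'])
E
```

```text
pics
{'clock': 0.0, 'joints': array([ 1.35961413e+00,  3.85562817e-01,  6.64066692e-03, -5.02824826e-04,
       -1.19398627e+00, -2.58605728e-01]), 'joint_vel': array([ 0.00048621,  0.00013248, -0.0001919 ,  0.00034352, -0.00138647,
       -0.00017675]), 'joint_efforts': array([ 4.35254906e-04, -3.92288375e+01,  1.88405818e+01,  4.18623000e+00,
       -4.61090327e-03,  1.45149535e-06]), 'position': array([282.65232911, 556.78997333, 230.22303522]), 'ee_rot': array([ 9.72516865e-01, -2.32829932e-01, -2.08572248e-04,  1.06128826e-03]), 'contact_force': array([ 0.28706994, -0.2566808 ,  0.29573502]), 'wrist_torque': array([ 0.01848044, -0.03210395,  0.01355164]), 'grasp_force': 0.0, 'gripper_width': 85.1827260624357} 18.700000000000003
scene [[606.80715406   0.         319.45431742]
 [  0.         606.80715406 233.50493731]
 [  0.           0.           1.        ]] [[ 8.11904709e-01 -3.47527211e-01  4.69079504e-01 -7.43254738e+01]
 [-5.83739583e-01 -4.93838902e-01  6.44493008e-01 -7.02689687e+02]
 [ 7.67084986e-03 -7.97087182e-01 -6.03815520e-01  8.67172585e+02]
 [ 0.00000000e+00  0.00000000e+00  0.00000000e+00  1.00000000e+00]]
side [[459.65031886   0.         314.9315457 ]
 [  0.         459.65031886 235.888798  ]
 [  0.           0.           1.        ]] [[-9.99978167e-01  4.98798732e-03  4.33432076e-03  5.41315246e+02]
 [-1.17476426e-03  5.11276900e-01 -8.59415238e-01  1.14406633e+03]
 [-6.50279039e-03 -8.59401566e-01 -5.11259877e-01  6.40515606e+02]
 [ 0.00000000e+00  0.00000000e+00  0.00000000e+00  1.00000000e+00]]
```

View pics/scene0.png

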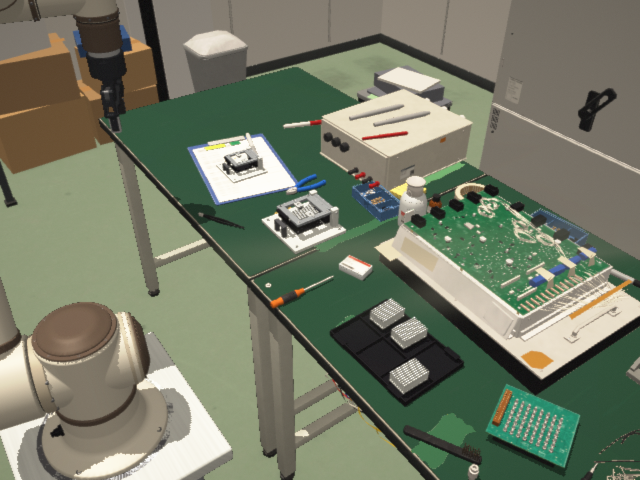

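View pics/side0.png

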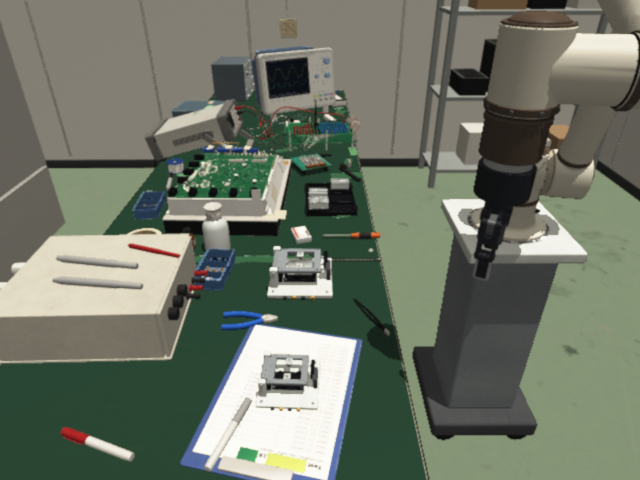

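The larger socket is at scene (304,217) and side (300,270). The lookalike is the smaller one on the clipboard, at scene (242,162) and side (288,380). The tray is at scene (397,345), with modules at (387,313), (409,331) and (409,376). Next I check the choice in one close crop, with coarse positions from depth.

```bash
cat > h.py <<'E'
import numpy as np,cv2,pickle
def ray(d,u,v,T=None):
    T=d['extrinsics'] if T is None else T
    r=T[:3,:3]@np.linalg.inv(d['intrinsics'])@np.array([u,v,1.]); return T[:3,3],r
def onz(d,u,v,z,T=None):
    o,r=ray(d,u,v,T); return o+r*(z-o[2])/r[2]
def dep(d,u,v,T=None):
    o,r=ray(d,u,v,T); return o+r*d['range_z'][int(v),int(u)]
def cloud(d,T=None):
    T=d['extrinsics'] if T is None else T
    v,u=np.mgrid[:480,:640]; p=np.stack([u,v,np.ones_like(u)],-1)@np.linalg.inv(d['intrinsics']).T*d['range_z'][...,None]
    return p@T[:3,:3].T+T[:3,3]
E
python3 - <<'E'
from h import *
a=pickle.load(open('scene.pkl','rb'));b=pickle.load(open('side.pkl','rb'))
for p in [(304,217),(242,162),(387,313),(409,331),(409,376),(397,345)]: print('sc',p,dep(a,*p).round())
for p in [(300,270),(288,380)]: print('si',p,dep(b,*p).round())
A=cv2.resize(a['img'][180:260,250:355],None,fx=5,fy=5,interpolation=2)[:400]
B=cv2.resize(b['img'][235:305,255:345],None,fx=5,fy=5,interpolation=2)
c=np.zeros((400,800,3),np.uint8);A=cv2.resize(A,(400,305));B=cv2.resize(B,(400,311));c[:305,:400]=A;c[:311,400:]=B
cv2.imwrite('pics/crop.png',c[:,:,::-1])
E
```

```text
sc (304, 217) [570. 244.  48.]
sc (242, 162) [581. 550.  44.]
sc (387, 313) [533. -95.  32.]
sc (409, 331) [ 533. -157.   35.]
sc (409, 376) [ 464. -233.   29.]
sc (397, 345) [ 509. -153.    8.]
si (300, 270) [579. 313.  59.]
si (288, 380) [591. 610.  44.]
```

View pics/crop.png

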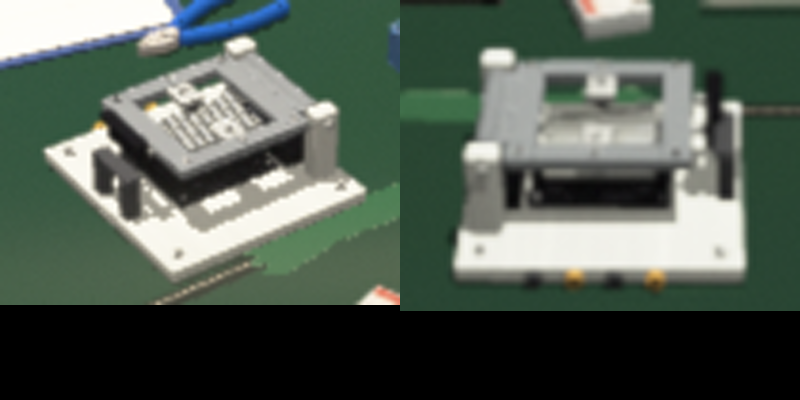

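The crop confirms the larger socket: white base, grey lid frame over the finned module, white hinge posts on the far side (+x), dark latch on the robot side. Next, coarse socket and tray poses.

Run:
```python
from h import *
from bench import *
def rect(P):
    r=cv2.minAreaRect(P[:,:2].astype(np.float32)); return np.round(r[0],1),np.round(r[1],1),round(r[2],2),len(P)
for n in('scene','side'):
    d=pickle.load(open(n+'.pkl','rb')); C=cloud(d); im=d['img'].astype(int)
    ok=d['range_z']>0
    roi=ok&(abs(C[...,0]-575)<110)&(abs(C[...,1]-265)<110)
    w=roi&(im.min(-1)>150)
    print(n,'base',rect(C[w&(abs(C[...,2]-12)<7)]))
    print(n,'lid',rect(C[roi&(abs(C[...,2]-57)<5)]), 'posts',rect(C[roi&(C[...,2]>58)]))
    roi=ok&(abs(C[...,0]-500)<130)&(abs(C[...,1]+160)<150)
    blk=roi&(im.max(-1)<60)&(abs(C[...,2]-9)<9)
    print(n,'tray',rect(C[blk]))
    m=(roi&(im.min(-1)>110)&(C[...,2]>18)).astype(np.uint8)
    k,L,S,c=cv2.connectedComponentsWithStats(m)
    for i in range(1,k):
        if S[i,4]>40: print('  mod',rect(C[L==i]),C[L==i].mean(0).round())
s=read_state();d=get_image('wrist');print(d['tool_from_camera'].round(3),d['intrinsics'].round(1))
```

```text
scene base (array([578.1, 264.4]), array([158.4, 145. ]), 89.56, 893)
scene lid (array([584.4, 263.6]), array([108.3, 125.8]), 88.41, 832) posts (array([580.5, 261. ]), array([103.2, 126.7]), 88.63, 246)
scene tray (array([ 484.2, -178.2]), array([192.6, 257.9]), 2.17, 4969)
  mod (array([536.7, -89.9]), array([60.4, 41.7]), 1.64, 573) [534. -92.  31.]
  mod (array([ 537.1, -152.3]), array([40.7, 60.8]), 89.68, 625) [ 534. -155.   31.]
  mod (array([ 467.7, -229.5]), array([39.3, 60.3]), 89.49, 745) [ 465. -231.   31.]
side base (array([580.6, 267.9]), array([143.2, 152.1]), 0.03, 844)
side lid (array([586.3, 269.5]), array([103.6, 121.4]), 89.63, 897) posts (array([583.6, 269.9]), array([103.5, 125.5]), 89.14, 536)
side tray (array([ 486.2, -174.2]), array([191.1, 267.3]), 1.23, 1148)
  mod (array([ 467.7, -223. ]), array([46.3, 54.6]), 88.33, 152) [ 469. -217.   32.]
  mod (array([ 539.5, -113.9]), array([ 56.7, 102.6]), 1.65, 343) [ 538. -107.   32.]
[[ 1.00000e-03 -9.58000e-01 -2.87000e-01  7.25870e+01]
 [ 1.00000e+00  1.00000e-03 -0.00000e+00  5.91000e-01]
 [ 0.00000e+00 -2.87000e-01  9.58000e-01 -1.42864e+02]
 [ 0.00000e+00  0.00000e+00  0.00000e+00  1.00000e+00]] [[374.9   0.  311.4]
 [  0.  374.9 234.7]
 [  0.    0.    1. ]]
```

Emit:
jog_arm(plan=[[0,[1.0,0.4,0],[0,0,0.85]],[0,[1.0,0.4,0],[0,0,0.85]],[0,[1.0,0.4,0],[0,0,0.85]],[0,[1.0,0.4,0],[0,0,0.85]],[0,[1.0,0.4,0],[0,0,0.85]]])

```text
clock: 0.78
position: [354.0, 475.9, 231.0]
ee_rot: [0.776, -0.631, 0.0, 0.0]
contact_force: [0.2, -0.2, -0.3]
gripper_width: 0.0
grasp_force: 0.0
```

Emit:
jog_arm(plan=[[0,[1.0,-0.56,0],[0,0,0.85]],[0,[1.0,-0.56,0],[0,0,0.85]],[0,[1.0,-0.56,0],[0,0,0.85]],[0,[1.0,-0.56,0],[0,0,0.85]],[0,[1.0,-0.56,0],[0,0,0.85]]])

```text
clock: 1.4
position: [429.7, 389.8, 230.9]
ee_rot: [-0.429, 0.903, -0.0, -0.0]
contact_force: [0.0, -0.7, 0.5]
gripper_width: -0.1
grasp_force: 0.0
```

Emit:
jog_arm(plan=[[0,[0.17,-1.0,0],[0,0,0.85]],[0,[0.17,-1.0,0],[0,0,0.85]],[0,[0.17,-1.0,0],[0,0,0.85]],[0,[0.17,-1.0,0],[0,0,0.85]],[0,[0.17,-1.0,0],[0,0,0.85]]])

```text
clock: 2.02
position: [496.7, 313.8, 230.9]
ee_rot: [0.002, 1.0, -0.0, -0.0]
contact_force: [-0.2, -0.0, 0.7]
gripper_width: 0.0
grasp_force: 0.0
```

```bash
cat >> h.py <<'E'
from scipy.spatial.transform import Rotation as Ro
def wrist(tag):
    from bench import read_state,get_image
    s=read_state(); d=get_image('wrist'); W=np.eye(4); W[:3,:3]=Ro.from_quat(s['ee_rot']).as_matrix(); W[:3,3]=s['position']
    d['extrinsics']=W@d['tool_from_camera']; pickle.dump(d,open(tag+'.pkl','wb')); cv2.imwrite(f'pics/{tag}.png',d['img'][:,:,::-1]); return d
E
python3 -c "
from h import *
wrist('w1')"
```

Emit:
jog_arm(plan=[[0,[-0.2,-0.48,0.5],[0,0,0]],[0,[-0.2,-0.48,0.5],[0,0,0]],[0,[-0.2,-0.48,0.5],[0,0,0]],[0,[-0.2,-0.48,0.5],[0,0,0]]])

```text
clock: 2.58
position: [517.4, 267.3, 182.5]
ee_rot: [-0.001, 1.0, 0.001, 0.001]
contact_force: [0.0, 0.3, -0.2]
gripper_width: 0.4
grasp_force: 0.0
```

```bash
python3 -c "
from h import *
wrist('w2')"
```

```text
(no output)
```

View pics/w2.png

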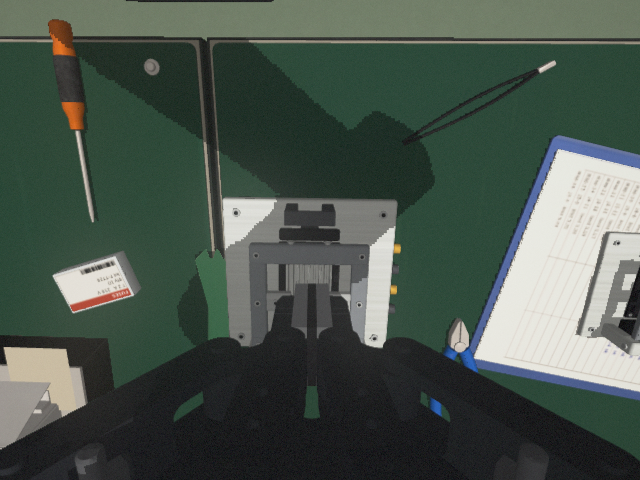

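The wrist view shows the base plate corners at (223,199) and (396,199), the catch at (310,213), the black tab's bar at (310,235), and the lid's front edge at row 243. I measure these by plane rays, by depth and across the two views.

Run:
```python
from h import *
a=pickle.load(open('w1.pkl','rb'));d=pickle.load(open('w2.pkl','rb'))
for n,p,z in [('baseL',(223,199),12),('baseR',(396.5,199),12),('lidL',(250,244),57),('lidR',(370,244),57),('tabtop',(310,229),67),('tabtop2',(310,241),67),('catch',(300,209),42)]:
    print(n,onz(d,*p,z).round(1),dep(d,*p).round(1))
C=cloud(d); im=d['img'].astype(int)
for nm,lo,hi in[('tab',60,72),('lid',54,59.5),('catch',36,46)]:
    m=(d['range_z']>0)&(C[...,2]>lo)&(C[...,2]<hi)&(abs(C[...,1]-266)<55)&(C[...,0]<560)&(C[...,0]>495)
    P=C[m];print(nm,P.min(0).round(1),P.max(0).round(1),np.median(P,0).round(1),len(P))
for v in range(205,250,3): print(v,C[v,310].round(1),im[v,310])
# two-view: lid front corners & base corners by feature matching
A,B=[x['img'] for x in(a,d)]
g=[cv2.cvtColor(x,cv2.COLOR_RGB2GRAY) for x in(A,B)]
for n,p in[('lidL',(250,244)),('lidR',(370,244)),('tabL',(280,229)),('tabR',(340,229)),('baseL',(223,199)),('baseR',(396,199))]:
    q=dep(d,*p) if d['range_z'][p[1],p[0]] else onz(d,*p,40)
    Ei=np.linalg.inv(a['extrinsics']);c=Ei[:3,:3]@onz(d,*p,40)+Ei[:3,3];uv=(a['intrinsics']@c)[:2]/c[2]
    t=g[1][p[1]-9:p[1]+10,p[0]-9:p[0]+10]; x0,y0=(uv-35).astype(int)
    s=g[0][y0:y0+70,x0:x0+70]; 
    r=cv2.matchTemplate(cv2.resize(s,None,fx=4,fy=4),cv2.resize(t,None,fx=3.3,fy=3.3),cv2.TM_CCOEFF_NORMED);_,mv,_,l=cv2.minMaxLoc(r)
    q=np.array([x0,y0])+(np.array(l)+9.5*3.3)/4-.4
    o1,r1=ray(d,*p);o2,r2=ray(a,*q);M=np.stack([r1,-r2],1);k=np.linalg.lstsq(M,o2-o1,rcond=None)[0];X=(o1+k[0]*r1+o2+k[1]*r2)/2
    print(n,q.round(1),round(mv,2),X.round(1),np.linalg.norm(o1+k[0]*r1-o2-k[1]*r2).round(1))
```

```text
baseL [506.5 192.5  12. ] [506.3 192.7  12.9]
baseR [506.1 339.6  12. ] [508.4 342.4  -0. ]
lidL [531.8 221.2  57. ] [532.  221.1  56.5]
lidR [531.6 311.5  57. ] [546.1 319.   12.4]
tabtop [517.2 266.3  67. ] [517.  266.3  67.6]
tabtop2 [526.2 266.3  67. ] [543.8 266.3  11.5]
catch [508.2 258.5  42. ] [515.1 257.7  11.5]
tab [516.5 225.9  60.2] [539.4 303.1  69.5] [520.8 266.3  66.9] 753
lid [528.5 219.4  54. ] [560.  311.6  59.5] [541.  264.8  57. ] 2969
catch [509.  245.9  36.1] [559.9 285.8  45.9] [515.3 265.5  42.1] 875
205 [511.2 266.2  13.1] [126 127 124]
208 [514.2 266.2  11.4] [126 127 125]
211 [509.9 266.3  41.2] [65 65 64]
214 [512.1 266.3  42.3] [57 59 60]
217 [514.5 266.3  42.2] [58 58 60]
220 [516.8 266.3  42.4] [59 60 59]
223 [519.4 266.3  41.9] [59 61 59]
226 [522.3 266.3  40.2] [49 47 50]
229 [517.  266.3  67.6] [38 39 36]
232 [519.  266.3  68.2] [42 40 40]
235 [521.7 266.3  66.7] [41 42 45]
238 [523.9 266.3  66.9] [44 43 44]
241 [543.8 266.3  11.5] [97 98 93]
244 [532.5 266.3  54.7] [66 64 68]
247 [534.3 266.3  56.5] [83 85 87]
lidL [217.4 250.9] 0.85 [560.5 207.  -27.6] 1.9
lidR [322.9 257.9] 0.87 [559.1 324.6 -11.2] 10.3
tabL [231.9 237.4] 0.93 [518.6 244.4  61.7] 0.2
tabR [283.4 237.4] 0.93 [520.3 288.7  55.9] 0.2
baseL [189.9 211.2] 0.98 [508.7 189.9   1.2] 0.2
baseR [337.9 210.4] 1.0 [506.8 340.    8.5] 0.2
```

Emit:
jog_arm(plan=[[0,[0.3,-0.01,0.6],[0,-0.2,0]],[0,[0.32,-0.01,1.0],[0,-0.417,0]],[0,[0.32,-0.01,1.0],[0,-0.417,0]],[0,[0.32,-0.01,1.0],[0,-0.417,0]],[0,[0.32,-0.01,1.0],[0,-0.417,0]]])

```text
clock: 3.25
position: [501.1, 262.6, 117.1]
ee_rot: [-0.01, 0.984, 0.001, 0.18]
contact_force: [0.6, -0.3, 0.4]
gripper_width: -0.1
grasp_force: 0.0
```

```bash
cat >> h.py <<'E'
def conv(targets, pitch0=None):
    """world targets (x,y,z,tilt_deg forward) -> fractions from the pose now"""
    from bench import read_state
    s=read_state(); R=Ro.from_quat(s['ee_rot']).as_matrix(); p=s['position']
    print('now',p.round(1),'F',s['contact_force'].round(1),'toolz',R[:,2].round(3),'j',s['joints'].round(2))
    for t in targets:
        th=np.radians(t[3]); Rt=np.array([[-np.cos(th),0,np.sin(th)],[0,1,0],[-np.sin(th),0,-np.cos(th)]])
        rv=Ro.from_matrix(R.T@Rt).as_rotvec()/np.radians(60)
        print(t,(R.T@(np.array(t[:3])-p)/100).round(3),rv.round(3))
E
python3 - <<'E'
from h import *
conv([(490,266.3,50,25),(500,266.3,50,25),(508,266.3,50,25),(512,266.3,50,25)])
E
```

```text
now [501.1 262.6 117.1] F [ 0.6 -0.3  0.4] toolz [ 0.354  0.006 -0.935] j [ 0.82  0.27 -0.78  0.79 -0.37 -3.1 ]
(490, 266.3, 50, 25) [0.341 0.04  0.589] [ 0.006 -0.071  0.018]
(500, 266.3, 50, 25) [0.247 0.038 0.624] [ 0.006 -0.071  0.018]
(508, 266.3, 50, 25) [0.173 0.036 0.653] [ 0.006 -0.071  0.018]
(512, 266.3, 50, 25) [0.135 0.036 0.667] [ 0.006 -0.071  0.018]
```

Run:
```python
from h import *
conv([(480,266.3,100,8),(480,266.3,50,8)])
```

```text
now [501.1 262.6 117.1] F [ 0.6 -0.3  0.4] toolz [ 0.354  0.006 -0.935] j [ 0.82  0.27 -0.78  0.79 -0.37 -3.1 ]
(480, 266.3, 100, 8) [0.257 0.041 0.086] [0.003 0.213 0.018]
(480, 266.3, 50, 8) [0.434 0.042 0.553] [0.003 0.213 0.018]
```

Emit:
jog_arm(plan=[[0,[0.25,0.04,0.09],[0,0.213,0.018]],[0,[0.25,0.04,0.09],[0,0.213,0.018]],[0,[0.25,0.04,0.09],[0,0.213,0.018]],[0,[0.25,0.04,0.09],[0,0.213,0.018]]])

```text
clock: 3.75
position: [482.4, 268.0, 100.1]
ee_rot: [0.0, 0.998, 0.003, 0.07]
contact_force: [0.1, 0.4, 0.1]
gripper_width: 0.0
grasp_force: 0.0
```

Run:
```python
from h import *
conv([(480,266.3,100,8),(485,266.3,49,8),(500,266.3,49,8)])
```

```text
now [482.4 268.  100.1] F [0.1 0.4 0.1] toolz [ 0.14   0.005 -0.99 ] j [ 0.85  0.34 -0.5   0.17 -0.64 -2.56]
(480, 266.3, 100, 8) [ 0.023 -0.017 -0.003] [ 0.005  0.    -0.001]
(485, 266.3, 49, 8) [ 0.045 -0.02   0.509] [ 0.005  0.    -0.001]
(500, 266.3, 49, 8) [-0.103 -0.02   0.53 ] [ 0.005  0.    -0.001]
```

Emit:
jog_arm(plan=[[0,[0.045,-0.02,0.51],[0,0,0]],[0,[0.045,-0.02,0.51],[0,0,0]],[0,[-0.1,-0.02,0.53],[0,0,0]],[0,[-0.1,-0.02,0.53],[0,0,0]],[0,[-0.1,-0.02,0.53],[0,0,0]]])

```text
clock: 4.38
position: [499.1, 264.5, 49.3]
ee_rot: [0.0, 0.998, 0.002, 0.07]
contact_force: [-0.3, -0.5, -1.4]
gripper_width: -0.1
grasp_force: 0.0
```

Run:
```python
from h import *
conv([(504,266.3,49,8),(508,266.3,49,8),(512,266.3,49,8)])
wrist('w3')
```

```text
now [499.1 264.5  49.3] F [-0.3 -0.5 -1.4] toolz [ 0.14   0.005 -0.99 ] j [ 0.82  0.43 -0.53  0.2  -0.51 -2.57]
(504, 266.3, 49, 8) [-0.048  0.018  0.01 ] [ 0.004  0.    -0.001]
(508, 266.3, 49, 8) [-0.088  0.018  0.016] [ 0.004  0.    -0.001]
(512, 266.3, 49, 8) [-0.127  0.018  0.021] [ 0.004  0.    -0.001]
```

View pics/w3.png

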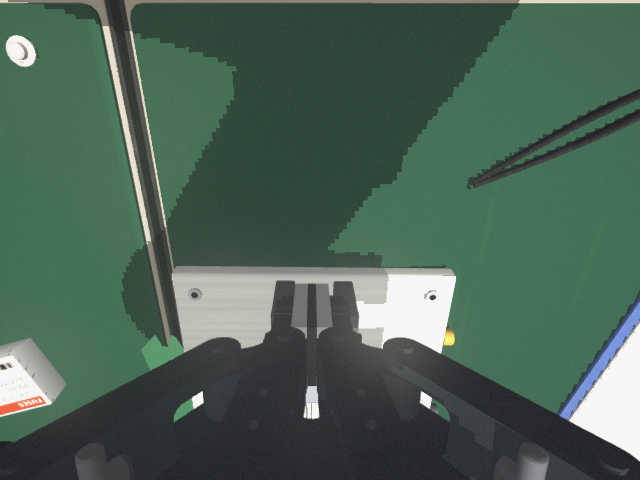

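The wrist view shows the closed fingertips at (312,300) just in front of the catch, centred on the tab's y. I advance slowly while watching the force.

Emit:
jog_arm(plan=[[0,[-0.05,0.01,0.005],[0,0,0]],[0,[-0.08,0.01,0.01],[0,0,0]],[0,[-0.08,0.01,0.01],[0,0,0]]])

```text
clock: 4.8
position: [506.7, 265.1, 48.1]
ee_rot: [0.0, 0.998, 0.001, 0.069]
contact_force: [0.2, 0.0, 0.5]
gripper_width: -0.1
grasp_force: 0.0
```

Emit:
jog_arm(plan=[[0,[-0.03,0,0],[0,0,0]],[0,[-0.04,0,0.005],[0,0,0]],[0,[-0.04,0,0.005],[0,0,0]]])

```text
clock: 5.18
position: [510.1, 264.8, 48.0]
ee_rot: [-0.0, 0.998, 0.001, 0.069]
contact_force: [-2.4, 0.6, 0.9]
gripper_width: -0.1
grasp_force: 1.1
```

Contact starts at TCP x≈510. I push to the tab's stop.

Emit:
jog_arm(plan=[[0,[-0.03,0.01,0.003],[0,0,0]],[0,[-0.06,0.01,0.006],[0,0,0]],[0,[-0.06,0.01,0.006],[0,0,0]]])

```text
clock: 5.55
position: [515.1, 264.9, 47.8]
ee_rot: [0.0, 0.998, 0.0, 0.068]
contact_force: [-8.1, 0.2, 2.8]
gripper_width: 0.1
grasp_force: 3.6
```

Emit:
jog_arm(plan=[[0,[-0.01,0,0.001],[0,0,0]],[0,[-0.02,0,0.002],[0,0,0]],[0,[-0.02,0,0.002],[0,0,0]]])

```text
clock: 5.92
position: [515.3, 264.7, 47.6]
ee_rot: [0.0, 0.998, -0.0, 0.066]
contact_force: [-14.7, 2.3, 6.0]
gripper_width: -0.3
grasp_force: 7.0
```

Emit:
jog_arm(plan=[[0,[-0.007,0,-0.04],[0,0,0]],[0,[-0.013,0,-0.08],[0,0,0]],[0,[-0.02,0,-0.12],[0,0,0]],[0,[-0.028,0,-0.16],[0,0,0]],[0,[-0.037,0,-0.2],[0,0,0]],[0,[-0.037,0,-0.2],[0,0,0]]])

```text
clock: 6.68
position: [518.6, 265.1, 68.4]
ee_rot: [0.0, 0.998, 0.0, 0.068]
contact_force: [-4.7, -2.0, 0.9]
gripper_width: 0.0
grasp_force: 2.7
```

```bash
cat >> h.py <<'E'
def lid(hx=636.5,hz=53):
    from bench import get_image
    for n in('scene','side'):
        d=get_image(n);C=cloud(d);im=d['img'].astype(int)
        g=(abs(im-im.mean(-1,keepdims=True)).max(-1)<14)&(im.mean(-1)>60)&(d['range_z']>0)
        m=g&(abs(C[...,1]-266)<44)&(abs(C[...,1]-266)>30)&(C[...,2]>40)&(C[...,0]>515)&(C[...,0]<720)&(C[...,2]<190)
        P=C[m]; a=np.degrees(np.arctan2(P[:,2]-hz,hx-P[:,0])); r=np.hypot(P[:,2]-hz,hx-P[:,0]); k=(r>50)&(r<112)
        print(n,'lid deg pctl',np.percentile(a[k],[10,50,90]).round(1) if k.sum() else None,k.sum())
E
python3 - <<'E'
from h import *
conv([]);lid()
E
```

```text
now [518.6 265.1  68.4] F [-4.7 -2.   0.9] toolz [ 0.136  0.001 -0.991] j [ 0.8   0.43 -0.46  0.17 -0.59 -2.51]
scene lid deg pctl [10.6 13.  15.1] 86
side lid deg pctl [13.  14.5 16.8] 146
```

The lid is up about 10°, past its catch. I continue along the arc.

Emit:
jog_arm(plan=[[0,[-0.036,0,-0.116],[0,0,0]],[0,[-0.084,0,-0.21],[0,0,0]],[0,[-0.141,0,-0.294],[0,0,0]],[0,[-0.218,0,-0.374],[0,0,0]],[0,[-0.322,0,-0.471],[0,0,0]],[0,[-0.436,0,-0.566],[0,0,0]],[0,[-0.436,0,-0.566],[0,0,0]]])

```text
clock: 7.65
position: [557.2, 266.8, 133.3]
ee_rot: [-0.0, 0.997, 0.003, 0.072]
contact_force: [-2.5, -2.3, 2.6]
gripper_width: -0.1
grasp_force: 2.0
```

Run:
```python
from h import *
conv([]);lid()
```

```text
now [557.2 266.8 133.3] F [-2.5 -2.3  2.6] toolz [ 0.143  0.006 -0.99 ] j [ 0.75  0.4  -0.3   0.13 -0.77 -2.41]
scene lid deg pctl [48.4 50.1 52.1] 18
side lid deg pctl [50.3 53.5 55.7] 96
```

Emit:
jog_arm(plan=[[0,[0.138,0,-0.1],[0,0,0]],[0,[0.34,0,-0.1],[0,0,0]],[0,[0.385,0,0.23],[0,0,0]],[0,[0.385,0,0.23],[0,0,0]],[0,[0.385,0,0.23],[0,0,0]]])

```text
clock: 8.38
position: [520.3, 266.8, 103.9]
ee_rot: [-0.001, 0.998, 0.002, 0.07]
contact_force: [0.1, 0.6, 0.6]
gripper_width: 0.1
grasp_force: 0.0
```

Emit:
jog_arm(plan=[[0,[-0.136,0,-0.032],[0,0,0]],[0,[-0.35,0,-0.124],[0,0,0]],[0,[-0.562,0,-0.195],[0,0,0]],[0,[-0.741,0,-0.252],[0,0,0]],[0,[-0.946,0,-0.274],[0,0,0]],[0,[-0.946,0,-0.274],[0,0,0]]])

```text
clock: 9.12
position: [611.9, 266.0, 144.3]
ee_rot: [0.001, 0.998, 0.002, 0.07]
contact_force: [-0.8, 0.3, -0.6]
gripper_width: 0.0
grasp_force: 0.0
```

Run:
```python
from h import *
conv([(628,266,147,8),(640,266,147,8)]);lid()
```

```text
now [611.9 266.  144.3] F [-0.8  0.3 -0.6] toolz [ 0.141  0.005 -0.99 ] j [ 0.69  0.46 -0.15  0.11 -0.85 -2.33]
(628, 266, 147, 8) [-0.163  0.    -0.004] [ 0.004  0.001 -0.002]
(640, 266, 147, 8) [-0.282  0.     0.013] [ 0.004  0.001 -0.002]
scene lid deg pctl [89.4 90.7 92.8] 72
side lid deg pctl [90.8 92.3 95.2] 65
```

Emit:
jog_arm(plan=[[0,[-0.1,0,0],[0,0,0]],[0,[-0.2,0,0.005],[0,0,0]],[0,[-0.28,0,0.01],[0,0,0]],[0,[-0.28,0,0.01],[0,0,0]],[0,[0.1,0,0],[0,0.1,0]],[0,[0.3,0,-0.05],[0,0.13,0]],[0,[0.3,0,-0.05],[0,0.13,0]],[0,[0.3,0,-0.05],[0,0.13,0]]])

```text
clock: 10.22
position: [579.8, 266.0, 144.4]
ee_rot: [-0.0, 1.0, 0.002, 0.002]
contact_force: [-0.7, -1.1, -0.8]
gripper_width: 0.0
grasp_force: 0.0
```

Run:
```python
from h import *
conv([(580,266,147,0)]);lid()
d=wrist('w4')
```

```text
now [579.8 266.  144.4] F [-0.7 -1.1 -0.8] toolz [ 0.004  0.003 -1.   ] j [ 0.68  0.47 -0.08  0.   -1.01 -2.25]
(580, 266, 147, 0) [-0.002 -0.    -0.026] [0.003 0.004 0.001]
scene lid deg pctl [101.6 103.6 106.3] 151
side lid deg pctl [102.9 104.  107.8] 92
```

View pics/w4.png

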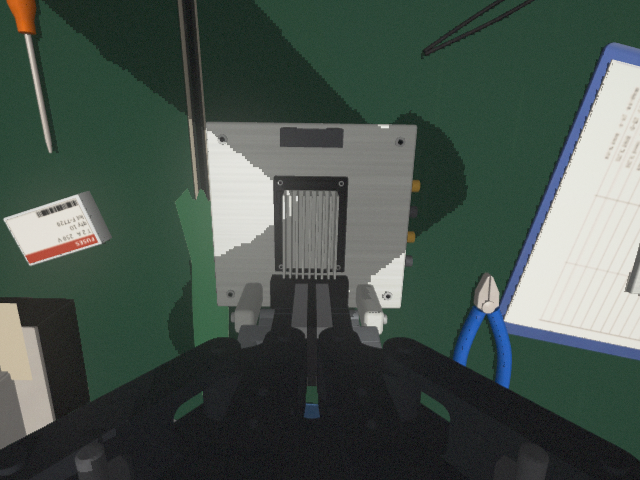

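The lid stands open at about 103°. The module's fins show at columns 282–341 and rows 190–279. I measure its centre and top height from depth and from a second view.

Run:
```python
from h import *
from bench import get_image
d=pickle.load(open('w4.pkl','rb'))
for p in [(282,190),(341,190),(341,279),(282,279)]: print(onz(d,*p,48).round(1))
ds=get_image('side'); pickle.dump(ds,open('side2.pkl','wb'))
for n,e in(('w4',d),('scene',get_image('scene')),('side',ds)):
    C=cloud(e);im=e['img'].astype(int)
    m=(e['range_z']>0)&(abs(C[...,0]-580)<34)&(abs(C[...,1]-266)<24)&(C[...,2]>42)&(C[...,2]<54)
    P=C[m]; print(n,P.min(0).round(1),P.max(0).round(1),np.median(P,0).round(1),len(P),np.round(cv2.minAreaRect(P[:,:2].astype(np.float32))[2],1))
```

```text
[548. 247.  48.]
[548.  284.8  48. ]
[609.8 286.3  48. ]
[609.8 245.7  48. ]
w4 [551.  246.4  42. ] [609.8 283.4  50.7] [578.3 265.   48. ] 2052 89.8
scene [553.1 242.4  42. ] [613.3 283.6  52. ] [581.  261.   46.5] 265 88.7
side [555.1 244.8  42.1] [612.  288.   52.2] [582.7 272.   48.4] 285 86.8
```

Emit:
jog_arm(plan=[[60,[0,0,0.5],[0,0,0]],[60,[0,0,0.8],[0,0,0]],[60,[0,0,0.8],[0,0,0]],[60,[0,0,0.8],[0,0,0]]])

```text
clock: 10.98
position: [580.6, 266.6, 65.2]
ee_rot: [-0.0, 1.0, 0.002, 0.002]
contact_force: [-0.2, -0.5, -0.1]
gripper_width: 60.3
grasp_force: 0.0
```

Run:
```python
from h import *
conv([(580,265.5,27,0)])
d=wrist('w5')
C=cloud(d)
m=(d['range_z']>0)&(abs(C[...,0]-580)<34)&(abs(C[...,1]-266)<24)&(C[...,2]>44)&(C[...,2]<52)
P=C[m];print(P.min(0).round(1),P.max(0).round(1))
```

```text
now [580.6 266.6  65.2] F [-0.2 -0.5 -0.1] toolz [ 0.004  0.004 -1.   ] j [ 0.68  0.56 -0.16 -0.   -0.85 -2.25]
(580, 265.5, 27, 0) [ 0.008 -0.013  0.382] [0.004 0.004 0.001]
[551.  245.8  44. ] [609.7 283.5  50.1]
```

View pics/w5.png

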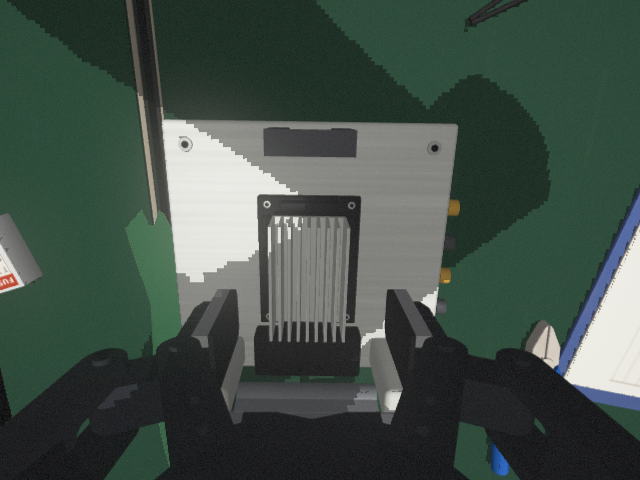

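Run:
```python
from h import *
d=pickle.load(open('w5.pkl','rb'))
for p in [(308,345),(308,365),(270,350),(350,350),(310,335),(308,320),(228,300),(395,300),(310,395)]: print(p,dep(d,*p).round(1))
```

```text
(308, 345) [625.2 264.7  27. ]
(308, 365) [639.5 264.6  25. ]
(270, 350) [628.8 243.5  26.3]
(350, 350) [629.6 288.2  25.2]
(310, 335) [620.8 265.8  23.9]
(308, 320) [598.  264.8  47.5]
(228, 300) [568.9 236.   84.4]
(395, 300) [569.  296.6  84.3]
(310, 395) [632.4 265.7  58. ]
```

The black block behind is fixed, at x 620–640 and z≈26, clear of the fingers. The fingers straddle the module evenly (237 and 386 against 268–350), so I descend and grip.

Emit:
jog_arm(plan=[[60,[0.01,-0.01,0.38],[0,0,0]],[60,[0.01,-0.01,0.38],[0,0,0]],[60,[0.01,-0.01,0.38],[0,0,0]],[30,[0.01,-0.01,0.38],[0,0,0]],[30,[0.01,-0.01,0.38],[0,0,0]],[30,[0.01,-0.01,0.38],[0,0,0]],[30,[0.01,-0.01,0.38],[0,0,0]]])

```text
clock: 11.9
position: [579.8, 266.0, 27.9]
ee_rot: [-0.001, 1.0, 0.002, 0.003]
contact_force: [-1.1, 0.3, 6.2]
gripper_width: 35.8
grasp_force: 62.9
```

Emit:
jog_arm(plan=[[30,[0,0,-0.1],[0,0,0]],[30,[0.05,0,-0.5],[0,0,0]],[30,[0.1,0,-0.95],[0,0,0]],[30,[0.1,0,-0.95],[0,0,0]],[30,[0.1,0,-0.95],[0,0,0]]])

```text
clock: 12.52
position: [567.5, 264.4, 120.3]
ee_rot: [0.0, 1.0, 0.001, 0.0]
contact_force: [-1.0, -0.0, -1.6]
gripper_width: 35.5
grasp_force: 62.1
```

Run:
```python
from h import *
from bench import get_image
conv([(470,-30,140,0)]); lid()
d=pickle.load(open('scene.pkl','rb'));C=cloud(d);im=d['img'].astype(int)
# tray outline: dark pixels region
m=((im.max(-1)<48)&(abs(C[...,0]-500)<120)&(abs(C[...,1]+157)<140)&(C[...,2]<18)).astype(np.uint8)
m=cv2.morphologyEx(m,cv2.MORPH_OPEN,np.ones((3,3)))
k,L,S,c=cv2.connectedComponentsWithStats(m); i=1+S[1:,4].argmax(); P=C[L==i]
print(S[i]); r=cv2.minAreaRect(P[:,:2].astype(np.float32));print(r)
H=P[(P[:,2]>9)];print(np.percentile(P[:,0],[.5,99.5]).round(),np.percentile(P[:,1],[.5,99.5]).round(),np.percentile(P[:,2],[5,50,95]).round(1))
```

```text
now [567.5 264.4 120.3] F [-1.  -0.  -1.6] toolz [ 0.     0.002 -1.   ] j [ 0.69  0.48 -0.14 -0.   -0.95 -2.26]
(470, -30, 140, 0) [ 0.974 -2.944 -0.205] [ 0.002  0.    -0.   ]
scene lid deg pctl [101.5 103.8 106.2] 147
side lid deg pctl [102.8 103.7 107.2] 84
[ 330  310  134   96 4868]
((500.5323486328125, -155.631591796875), (156.13461303710938, 213.8260498046875), 2.056311845779419)
[424. 578.] [-262.  -52.] [ 0.1  3.8 13.6]
```

Emit:
jog_arm(plan=[[30,[0.15,-0.5,0],[0,0,0]],[30,[0.35,-1.0,0],[0,0,0]],[30,[0.35,-1.0,0],[0,0,0]]])

```text
clock: 13.0
position: [530.6, 161.2, 118.8]
ee_rot: [0.002, 1.0, 0.0, -0.002]
contact_force: [0.1, 0.4, -1.0]
gripper_width: 35.8
grasp_force: 62.0
```

Emit:
jog_arm(plan=[[30,[0.15,-0.5,0],[0,0,0]],[30,[0.35,-1.0,0],[0,0,0]],[30,[0.35,-1.0,0],[0,0,0]]])

```text
clock: 13.38
position: [496.4, 62.3, 119.0]
ee_rot: [0.001, 1.0, 0.001, -0.001]
contact_force: [0.1, -0.2, -0.7]
gripper_width: 35.7
grasp_force: 62.0
```

Emit:
jog_arm(plan=[[30,[0.15,-0.5,0],[0,0,0]],[30,[0.35,-1.0,0],[0,0,0]],[30,[0.35,-1.0,0],[0,0,0]],[30,[0.35,-1.0,0],[0,0,0]]])

```text
clock: 13.88
position: [464.5, -34.7, 119.6]
ee_rot: [-0.0, 1.0, 0.001, 0.001]
contact_force: [1.1, 0.3, -1.8]
gripper_width: 35.9
grasp_force: 62.0
```

Run:
```python
from h import *
conv([(464,-157,100,0)])
d=wrist('w6')
```

```text
now [464.5 -34.7 119.6] F [ 1.1  0.3 -1.8] toolz [ 0.003  0.003 -1.   ] j [ 0.27  0.24 -0.53 -0.   -0.8  -1.84]
(464, -157, 100, 0) [ 0.006 -1.223  0.192] [0.003 0.003 0.001]
```

View pics/w6.png

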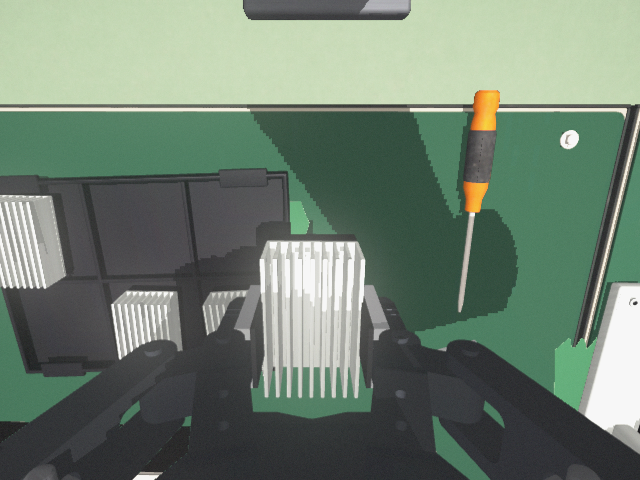

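The module hangs level in the grip at (312,310). The free middle cell shows between the dividers at columns 87–101 and 185–190, rows 180–277.

Run:
```python
from h import *
d=pickle.load(open('w6.pkl','rb'))
for n,p,z in [('divL far',(87,182),11),('divL mid',(101,278),11),('divR',(185,182),11),('divR mid',(190,276),11),('cross',(145,277),11),('rim',(138,180),14),('rimR top',(287,173),14),('floor',(140,230),3)]:
    print(n,onz(d,*p,z).round(1),dep(d,*p).round(1))
C=cloud(d);im=d['img'].astype(int)
m=(d['range_z']>0)&(C[...,2]<18)&(C[...,2]>9.5)&(im.max(-1)<90)&(C[...,0]>450)&(C[...,0]<480)&(C[...,1]<-40)
y=C[m][:,1];h,e=np.histogram(y,np.arange(-240,-40,2));print([(int(e[i]),int(h[i])) for i in range(len(h)) if h[i]>25])
m=(d['range_z']>0)&(C[...,2]<18)&(C[...,2]>9.5)&(im.max(-1)<90)&(abs(C[...,1]+157)<25)&(C[...,0]<515)
x=C[m][:,0];h,e=np.histogram(x,np.arange(415,515,2));print([(int(e[i]),int(h[i])) for i in range(len(h)) if h[i]>25])
m=(C[...,2]>70)&(C[...,2]<125)&(abs(C[...,1]+34)<25)&(im.min(-1)>120);P=C[m]; print('held top',np.percentile(P,[2,50,98],axis=0).round(1))
```

```text
divL far [ 429.7 -185.    11. ] [ 429.3 -183.6   13.4]
divL mid [ 499.2 -186.8   11. ] [ 499.4 -187.    10.6]
divR [ 429.6 -119.4   11. ] [ 430.  -120.2    8.6]
divR mid [ 497.7 -122.3   11. ] [ 498.2 -122.8    9.7]
cross [ 498.4 -154.9   11. ] [ 498.9 -155.4    9.9]
rim [ 427.8 -149.3   14. ] [ 427.8 -149.2   14.3]
rimR top [423.2 -50.8  14. ] [424.  -51.1   7.9]
floor [ 465.4 -157.7    3. ] [ 465.3 -157.5    3.4]
[(-210, 145), (-192, 36), (-190, 134), (-188, 48), (-122, 89), (-120, 104), (-54, 31), (-52, 53)]
[(425, 141), (427, 210), (429, 28), (497, 43), (499, 174), (501, 70), (507, 120)]
held top [[436.4 -51.8 119.6]
 [460.2 -36.4 121. ]
 [492.7 -18.2 124.5]]
```

Emit:
jog_arm(plan=[[30,[0,-0.5,0],[0,0,0]],[30,[0,-1.0,0],[0,0,0]],[30,[0,-1.0,0],[0,0,0]],[30,[0,-1.0,0.2],[0,0,0]],[30,[0,-1.0,0.2],[0,0,0]]])

```text
clock: 14.55
position: [463.1, -134.0, 98.2]
ee_rot: [-0.001, 1.0, 0.001, -0.001]
contact_force: [-0.1, 0.5, -1.3]
gripper_width: 35.9
grasp_force: 62.0
```

Run:
```python
from h import *
conv([(463.7,-155,60,0),(463.7,-155,20,0)])
d=wrist('w7'); C=cloud(d);im=d['img'].astype(int);v,u=np.mgrid[:480,:640]
tz=C[...,2]; m=(tz>105)&(tz<130)&(abs(u-312)<60)&(im.min(-1)>100)
P=C[m]; print('held',np.percentile(P,[1,50,99],axis=0).round(1),len(P))
```

```text
now [ 463.1 -134.    98.2] F [-0.1  0.5 -1.3] toolz [-0.001  0.003 -1.   ] j [ 0.05  0.3  -0.51 -0.   -0.76 -1.62]
(463.7, -155, 60, 0) [-0.006 -0.211  0.381] [ 0.003 -0.001  0.002]
(463.7, -155, 20, 0) [-0.006 -0.213  0.781] [ 0.003 -0.001  0.002]
held [[ 435.  -154.7  105.4]
 [ 458.2 -133.8  118. ]
 [ 492.3 -113.6  121.3]] 8995
```

Emit:
jog_arm(plan=[[30,[-0.005,-0.21,0.2],[0,0,0]],[30,[-0.005,-0.21,0.4],[0,0,0]],[30,[-0.005,-0.21,0.6],[0,0,0]],[30,[-0.005,-0.21,0.78],[0,0,0]],[30,[-0.005,-0.21,0.78],[0,0,0]],[30,[-0.005,-0.21,0.78],[0,0,0]]])

```text
clock: 15.35
position: [465.4, -155.5, 22.3]
ee_rot: [-0.001, 1.0, 0.001, 0.002]
contact_force: [0.3, 0.1, -1.2]
gripper_width: 35.6
grasp_force: 62.0
```

Emit:
jog_arm(plan=[[30,[0,0,0.02],[0,0,0]],[30,[0,0,0.04],[0,0,0]],[30,[0,0,0.04],[0,0,0]]])

```text
clock: 15.72
position: [464.3, -155.9, 17.5]
ee_rot: [-0.0, 1.0, 0.001, 0.001]
contact_force: [0.4, 0.2, -1.1]
gripper_width: 35.8
grasp_force: 62.0
```

Emit:
jog_arm(plan=[[30,[0,0,0.01],[0,0,0]],[30,[0,0,0.025],[0,0,0]],[30,[0,0,0.025],[0,0,0]]])

```text
clock: 16.1
position: [464.4, -155.9, 14.9]
ee_rot: [-0.0, 1.0, 0.001, 0.001]
contact_force: [-0.8, 0.6, -0.5]
gripper_width: 35.7
grasp_force: 62.1
```

Emit:
jog_arm(plan=[[30,[0,0,0.01],[0,0,0]],[30,[0,0,0.015],[0,0,0]],[30,[0,0,0.015],[0,0,0]]])

```text
clock: 16.48
position: [464.3, -155.9, 14.8]
ee_rot: [-0.0, 1.0, 0.001, 0.001]
contact_force: [-3.7, 1.5, 12.0]
gripper_width: 35.5
grasp_force: 63.8
```

Seated on the floor (12 N up). I relax slightly, open and rise.

Emit:
jog_arm(plan=[[30,[0,0,-0.01],[0,0,0]],[50,[0,0,-0.01],[0,0,0]],[50,[0,0,-0.01],[0,0,0]],[50,[0,0,-0.01],[0,0,0]],[50,[0,0,-0.2],[0,0,0]],[50,[0,0,-0.6],[0,0,0]],[50,[0,0,-1.0],[0,0,0]],[50,[0,0,-1.0],[0,0,0]],[50,[0,0,-1.0],[0,0,0]]])

```text
clock: 17.6
position: [463.5, -156.0, 112.9]
ee_rot: [-0.0, 1.0, 0.002, 0.001]
contact_force: [-0.6, 0.8, -0.3]
gripper_width: 49.8
grasp_force: 0.0
```

Run:
```python
from h import *
conv([]); lid()
d=wrist('w8');C=cloud(d);im=d['img'].astype(int)
m=(d['range_z']>0)&(abs(C[...,0]-464)<38)&(abs(C[...,1]+155)<30)&(C[...,2]>20)&(C[...,2]<60)&(im.min(-1)>90)
P=C[m];print(np.percentile(P,[1,50,99],axis=0).round(1))
A=np.c_[P[:,:2]-P[:,:2].mean(0),np.ones(len(P))];T=P[:,2]>np.median(P[:,2])-4
print('slope',np.linalg.lstsq(A[T],P[T,2],rcond=None)[0].round(3))
```

```text
now [ 463.5 -156.   112.9] F [-0.6  0.8 -0.3] toolz [ 0.001  0.003 -1.   ] j [ 0.01  0.28 -0.48 -0.   -0.81 -1.57]
scene lid deg pctl [101.7 103.8 106.3] 160
side lid deg pctl [102.5 103.9 106.9] 109
[[ 436.1 -174.2   20.5]
 [ 463.1 -156.3   34.8]
 [ 493.3 -137.8   36.5]]
slope [ 0.0000e+00 -5.0000e-03  3.4949e+01]
```

View pics/w8.png

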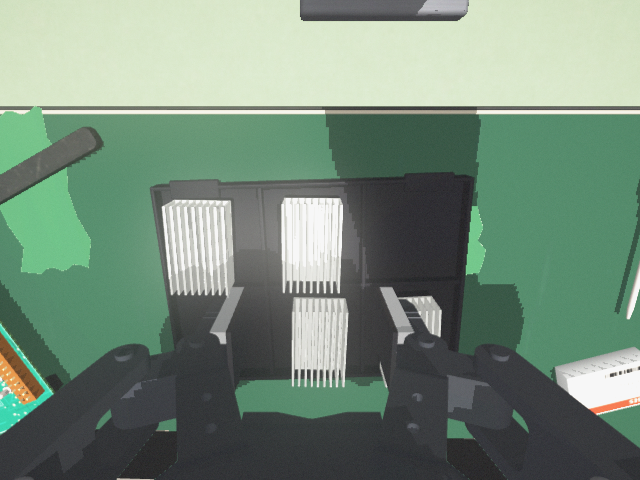

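The module stands flat in the free middle cell, at (312,245), with its top at z≈35 mm and level. The three other modules are in place, the lid is at about 103°, and the gripper is clear.

```bash
python3 -c "
from bench import job_done
print(job_done())"
```

```text
the job is handed in; nothing more can be done
None
```

I handed the job in at about 18 s of the 58 s allowed: the lid stands open at about 103°, and the module sits flat and level in the free middle cell nearest the robot, with the other three modules undisturbed. No verdict came back.

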